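Set and lock the side stop of a packing jig against a carton tray

ROBOT

A 7-joint arm with a two-finger parallel gripper is mounted at the origin on the work surface. World frame = base frame: x ahead of the robot, y to its left, z up, the work surface at z = 0. Lengths are in m, angles in rad, forces in N, time in s.
With the tool pointing down it reaches from about 0.35 to 0.775 m from the base axis. Payload 3.1 kg.
Tool frame: the origin (TCP) lies at the very end of the fingers, on their centre line; the grasp point (between the pads) lies 19 mm behind it; z points along the fingers, y is the line along which they close (so a half turn about z gives the same grasp; the last joint's range is limited). The gripper opens to 85 mm and grips with 20 to 120 N. Pads are 22 mm wide; open, the fingers measure 114 mm over their backs; the gripper's body (76 mm by 85 mm) begins 54 mm behind the grasp point. The pads swing forward as they close: fully open they stand 13 mm farther back than shut.
Start: joints at [-1.254, 0.311, 0.014, 1.512, -0.004, 1.319, -0.027], TCP at [0.193, 0.515, 0.209] pointing down, gripper open.
Joint ranges: [-2.7, 2.7], [-0.3, 1.91], [-1.27, 1.3], [0.12, 2.57], [-1.44, 4.58], [0.2, 2.03], [-3.05, 3.05]. Speed limits (rad/s): [2.79, 2.79, 3.14, 3.14, 3.14, 3.14, 3.14].

INTERFACE

Orientations are given as a unit quaternion [x, y, z, w].
In Python, from plant import read_state, camera, job_done gives the robot as it stands.
- The arm moves only by the tool drive_tool, never from a script. Its argument "series" is text: rows parted by semicolons, each of 6 numbers parted by spaces: the shift along the tool's x, y, z as a fraction of full scale, then the turn, a rotation vector about the tool's x, y, z as a fraction of full scale. A call has 1 to 10 rows; each row is the pose to reach, as a shift and turn from the pose commanded when the call began, along the tool's axes at that moment; what a row does not reach only later rows make up. Full scale, the value 1, is 150 mm for a shift and 45 degrees for a turn. A row lasts 1/10 s, in which the tool goes at most 50 mm and 8.59 degrees, less where a joint would pass 70% of its speed; a pose out of reach is approached as far as the arm can. A call with a number of a shift or a turn outside -1 to 1 is refused whole. A call with a gripper value outside its range is refused whole. "grip" is the opening, from 0 (shut) to 1 (fully open), set as the call begins (left out, the last holds). The fingers move at their own pace and stop on an object; "grip_force" is the grip in N (left out, the last holds). Time passes only in rows, so rows that repeat a pose let the fingers close. It gives the time, the measured TCP pose, the force, the opening and the grip force at its end, in the units of the state.
- read_state(): the state, without advancing time (a new reading comes with each control period).
- camera(name): name is "side" or "top" or "wrist"; returns a dict with "img" (400x640x3 uint8, red, green, blue), "K" (3x3 intrinsics, pixels), "view" (4x4, takes a point from world to camera coordinates). Camera axes: x right, y down, z forward; pixel columns grow to the right and rows downward; lengths in m; the calibration is good to about 2 mm. A picture is of the moment at which its call begins. There is no depth.
- job_done(): hands the job in; it is judged then, once.
The state is a dict: "clock": time; "joint_positions": joint angles; "qd": joint speeds; "joint_torque": joint torques, N m; "eef_pos": TCP position; "tcp_rot": TCP orientation; "ft_force": force on the tool from outside, world axes, zero at the start; "wrist_torque": the same for the moment, N m; "width": finger opening in m; "gripper_force": force on a finger pad.
Only numpy, scipy, OpenCV 4.12 (cv2) and the standard library are available. Lean on these libraries where they do the work, as an engineer would, in place of code of your own. Each camera call takes 0.05 s, during which the arm holds its last target. There are 200 camera calls.

TASK

Set the side stop of the packing jig for this tray: drop the stop's T-head into the slot on the free side of the tray and slide it along so that it pushes the tray squarely and fully home, bearing on the blue fence with a firm but careful push of about 15 N. With the stop still snug against the tray, press it down against its spring, give it a quarter turn clockwise and let go, so that it stays locked in the slot. Do not crush the tray or force the stop, and leave the white boxes and the tape roll where they are.

Things in the scene. Friction and masses are not known exactly. Their poses are not given: they have to be found in the camera images.
- jig: White packing jig board screwed to the bench, 140 (x) x 440 (y) x 30 mm high, with an aluminium T-slot channel let in flush along its middle, along its own y axis, for the whole length. A blue fence, 10 mm thick, 50 mm high, stands on the board across its -y end, inner face at y = -210 mm. Origin: centre of the underside, on the bench; z up.
- slot (a point): Middle of the slot's mouth, on the jig's top face, 30 mm above the bench; axes as the jig. The slot is 22 mm wide between two lips 6 mm thick; below the lips the channel is 36 mm wide, its floor 4 mm above the bench; a black cap closes it at the +y end.
- stop_grip (a point): Centre of the orange wing grip on top of the loose side stop: 44 mm long (own x), 16 wide (own y), 30 high; a disc of radius 15 mm, 6 mm thick, is right under it. The stop is 92 mm tall, 0.21 kg, upright on its T-head on the bench; this point is 77 mm above its underside. A 14 mm stem joins disc and head.
- stop_head (a point): Centre of the stop's steel T-head, 73 mm below the wing's centre, same axes: 34 mm long (x, as the wing), 20 wide (y), 8 thick. In the jig's frame it is at z = 24 mm with the collar resting on the board (head between the lips: it slides, cannot turn), 20 mm when locked. Two corners are cut away: it turns only clockwise from above, to a stop a little past 90 degrees.
- collar_foot (a point): Centre of the underside of the stop's black round collar, radius 20 mm, 34 mm high, 10 mm above the stop's underside. It slides up the stem at most 12 mm against a spring: 6 N plus 1 N per mm. Pressing the stop 4 mm or more below rest on the board (8 is comfortable) takes the head below the lips to turn; let go, the spring pulls it up under them and holds it.
- tray_center (a point): Centre of the loose brown carton tray of white boxes, 120 (x) x 160 (y) x 40 mm high, 0.52 to 0.84 kg, standing on the jig over the slot, 20 to 50 mm short of the fence and a few degrees askew. A steady push of 13 to 19 N by the stop squares it on the fence; over 30 N crushes it. Home, its centre is at y = -130 mm in the jig's frame, and the stop touching it at y = -30 mm.
- box_a_center (a point): Centre of a loose white product box, 56 x 56 x 60 mm, on the bench: not to be disturbed.
- box_b_center (a point): Centre of another such white box on the bench: not to be disturbed.
- tape_center (a point): Centre of a loose amber tape roll lying flat on the bench, 90 mm across, 48 mm high: not to be disturbed.
Not all that is in view belongs to the job. What is meant by the part that bears stop_grip is not green, and is the larger of those in its own colour.

How it is judged:
On the way, in this order (a step that is already met when the one before it is completed fails the run):
1. the T-head is down in the slot, lengthwise (z of stop_head in the frame of jig below 0.027 m and x of stop_head in the frame of jig between -0.005 and 0.005 m and y of stop_head in the frame of jig below 0.21 m and angle between the x axis of stop_head and the y axis of jig, either way round below 0.3 rad), for 0.2 s.
2. the stop, still lengthwise in the slot, has pushed the tray home and holds it on the fence with a firm push (over 8 N) (y of tray_center in the frame of jig below -0.1285 m and y of stop_head in the frame of jig below -0.028 m and z of stop_head in the frame of jig below 0.027 m and angle between the x axis of stop_head and the y axis of jig, either way round below 0.3 rad and contact force between stop and tray above 8 N), for 0.2 s.
At the end, for the whole second after the job is handed in: Tray flat and home on the fence (gap under 1.5 mm at its middle, square within 1.5 degrees); stop upright in the slot, within 2 mm of touching the seated tray, its head under the lips and turned across the slot within 15 degrees; all released and at rest (y of tray_center in the frame of jig below -0.1285 m and angle between the y axis of tray_center and the y axis of jig, either way round below 0.026 rad and z of tray_center in the frame of jig below 0.053 m and y of stop_head in the frame of jig below -0.028 m and z of stop_head in the frame of jig below 0.0225 m and x of stop_head in the frame of jig between -0.005 and 0.005 m and angle between the x axis of stop_head and the x axis of jig, either way round below 0.26 rad and angle between stop_head's own z axis and vertical below 0.1 rad and linear speed of each of stop, tray below 0.01 m/s).
It fails at once if the stop presses the tray with more than 30 N (contact force between stop and tray above 30 N).
It fails at once if the stop is forced against the jig with more than 60 N (contact force between stop and jig above 60 N).
It fails at once if a white box or the tape roll is moved more than 10 mm (distance of any of box_a_center, box_b_center, tape_center from where it was at the start of the episode above 0.01 m).
It also fails if it takes over 64 s, if anything falls off the work surface, if the arm or the gripper's body presses on something with over 40 N, if the wrist force passes 120 N, or if a joint passes its speed limit or range.

## Working session

There is one attempt and no reset: what is moved stays moved. The work goes in short steps, Python scripts to look and compute and a tool call to move; the robot and the scene stay as the last step left them, time stands still between calls to the robot, and variables do not carry over. Pictures are saved under pics/ and viewed, at most 10 in all, crops included, and the job is handed in when it is done.

Besides the shell and the picture viewer there is one more tool, called after "Call:" as name(argument=value, ...) on one line, values as JSON. drive_tool: Moves the arm, as the interface text tells. Shift numbers are shares of 150 mm and turn numbers shares of 45 degrees, none past 1 either way. Its arguments: {"type":"object","properties":{"series":{"type":"string"},"grip":{"type":"number"},"grip_force":{"type":"number"}},"required":["series"]}

```bash
mkdir -p pics; cat > h.py <<'E'
import numpy as np, cv2
from plant import read_state, camera, job_done
from scipy.spatial.transform import Rotation as R
def snap(n,f):
    c=camera(n); cv2.imwrite(f'pics/{f}.png',c['img'][:,:,::-1]); np.savez(f'pics/{f}.npz',K=c['K'],view=c['view']); return c
def ray(f,u,v):
    d=np.load(f'pics/{f}.npz'); K,V=d['K'],d['view']
    r=V[:3,:3].T@np.linalg.solve(K,[u,v,1]); o=-V[:3,:3].T@V[:3,3]; return o,r
def atz(f,u,v,z):
    o,r=ray(f,u,v); return o+r*(z-o[2])/r[2]
def proj(f,p):
    d=np.load(f'pics/{f}.npz'); q=d['K']@(d['view']@np.append(p,1))[:3]; return q[:2]/q[2]
def tri(obs):
    A=np.zeros((3,3));b=np.zeros(3)
    for f,u,v in obs:
        o,r=ray(f,u,v); r/=np.linalg.norm(r); P=np.eye(3)-np.outer(r,r); A+=P;b+=P@o
    return np.linalg.solve(A,b)
E
python3 - <<'E'
from h import *
print(read_state())
a=snap('top','top0')['img'];b=snap('side','side0')['img']
E
```

```text
{'clock': 0.0, 'joint_positions': array([-1.25368317,  0.31173553,  0.01396554,  1.51306448, -0.00442134,
        1.3191615 , -0.0272125 ]), 'qd': array([0.00121754, 0.00074404, 0.00325221, 0.00073383, 0.00071032,
       0.00093077, 0.00075253]), 'joint_torque': array([ 5.52846595e-04, -3.79919279e+01,  1.46558066e-01, -2.30589169e+01,
        1.24237992e-02,  1.37791128e-02, -5.52210011e-07]), 'eef_pos': array([0.19283876, 0.51426149, 0.20821263]), 'tcp_rot': array([ 1.78404209e-01,  9.83956590e-01, -1.15578007e-03, -1.75330064e-04]), 'ft_force': array([-0.53210682,  0.17114986,  0.25132429]), 'wrist_torque': array([-0.023241  , -0.0146753 , -0.07158476]), 'gripper_force': 0.0, 'width': 0.08509575775381432}
```

View pics/top0.png

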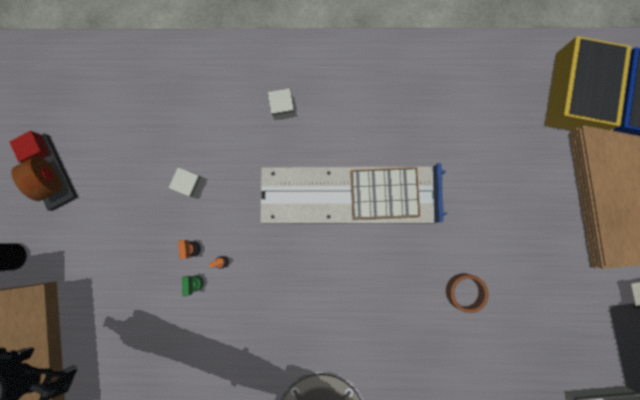

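View pics/side0.png

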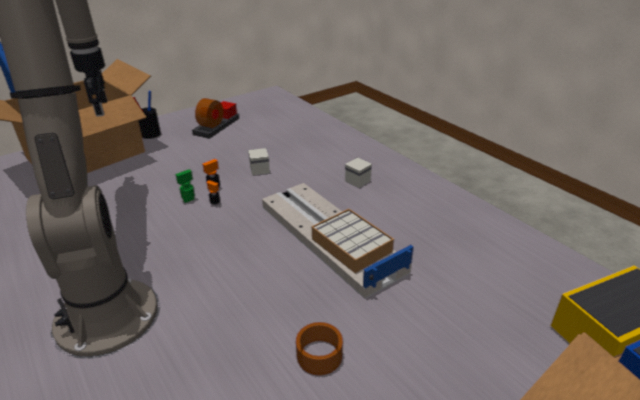

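The top view holds three candidate stops: a larger orange one at (188,248), a small orange one at (219,262) and a green one at (191,285). In the side view they are at about (211,167), (213,190) and (185,180). I choose the larger orange one at (188,248) and will check it in an enlarged crop.

```bash
python3 - <<'E'
from h import *
t=cv2.imread('pics/top0.png');s=cv2.imread('pics/side0.png')
a=cv2.resize(t[230:300,165:245],None,fx=5,fy=5,interpolation=3)
b=cv2.resize(s[150:220,165:245],None,fx=5,fy=5,interpolation=3)
c=cv2.resize(t[155:235,250:450],(800,320)[:2],interpolation=3)[:,:800]
out=np.zeros((670,800,3),np.uint8)
cv2.imwrite('pics/c1.png',cv2.resize(np.vstack([np.hstack([a,b]),c]),None,fx=.86,fy=.86)) 
E
```

```text
(no output)
```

View pics/c1.png

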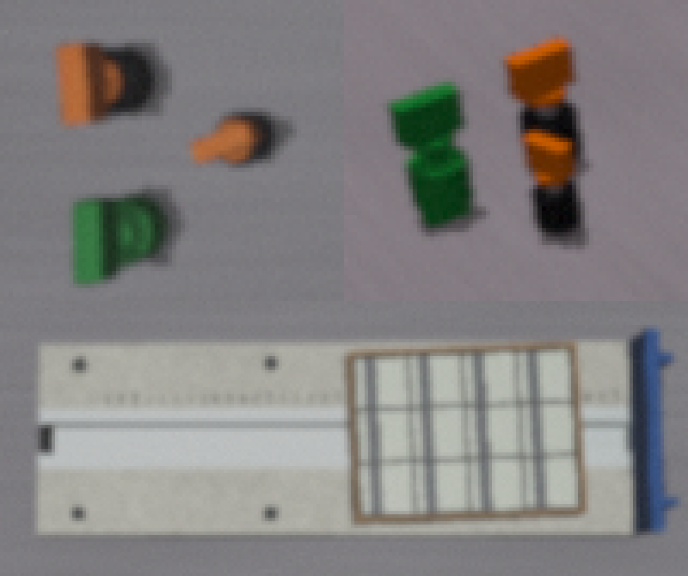

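```bash
python3 - <<'E'
from h import *
np.set_printoptions(precision=4,suppress=True)
w=[(58,45),(86,43),(91,120),(63,124)]
P=[atz('top0',165+x/4.3-.4,230+y/4.3-.4,.092) for x,y in w]
print(np.array(P),np.mean(P,0)); 
d=(P[0]+P[1]-P[2]-P[3])[:2]; print('wing len',np.linalg.norm(d)/2,np.degrees(np.arctan2(d[1],d[0])))
f=lambda x,y,z:atz('top0',250+x/3.44-.4,155+(y-301)/3.44-.4,z)
J=[f(38,344,.03),f(38,533,.03),f(632,533,.03),f(632,344,.03)]
print('jig',np.array(J))
print('slot mouth left/right', [f(x,y,.03) for x,y in [(60,408),(60,468),(340,407),(340,468),(620,407),(620,468)]])
T=[f(349,355,.07),f(574,345,.07),f(584,511,.07),f(358,523,.07)]; print('tray',np.array(T),np.mean(T,0))
for n,uv in [('boxA',(281,100)),('boxB',(186,182))]: print(n,atz('top0',*uv,.06))
print('tape',atz('top0',468,292,.048))
print(proj('side0',np.mean(P,0)))
E
```

```text
[[0.4249 0.3387 0.092 ]
 [0.4261 0.3234 0.092 ]
 [0.3847 0.3188 0.092 ]
 [0.3823 0.334  0.092 ]] [0.4045 0.3287 0.092 ]
wing len 0.0422942405532484 6.353984125414288
jig [[ 0.6104  0.1596  0.03  ]
 [ 0.4714  0.1561  0.03  ]
 [ 0.475  -0.2723  0.03  ]
 [ 0.6127 -0.2751  0.03  ]]
slot mouth left/right [array([0.563 , 0.1422, 0.03  ]), array([0.5189, 0.1412, 0.03  ]), array([ 0.565 , -0.0626,  0.03  ]), array([ 0.5204, -0.0627,  0.03  ]), array([ 0.5663, -0.2655,  0.03  ]), array([ 0.5218, -0.2646,  0.03  ])]
tray [[ 0.5965 -0.0671  0.07  ]
 [ 0.6044 -0.2245  0.07  ]
 [ 0.488  -0.2296  0.07  ]
 [ 0.4785 -0.0734  0.07  ]] [ 0.5419 -0.1486  0.07  ]
boxA [0.7754 0.1076 0.06  ]
boxB [0.567  0.3377 0.06  ]
tape [ 0.3085 -0.3464  0.048 ]
[209.3168 161.5333]
```

```bash
cat >> h.py <<'E'
np.set_printoptions(precision=4,suppress=True)
def go(p,yaw,p0=None):
    "tool-frame shift and turn, in full-scale shares, to world p with tool y at yaw deg, pointing down"
    s=read_state(); q=R.from_quat(s['tcp_rot']); p0=s['eef_pos'] if p0 is None else p0
    a=np.radians(yaw); y=np.array([np.cos(a),np.sin(a),0]); z=np.array([0,0,-1.]); t=R.from_matrix(np.c_[np.cross(y,z),y,z])
    print('t',s['clock'],'shift',q.inv().apply(np.array(p)-p0)/.15,'turn',np.degrees((q.inv()*t).as_rotvec())/45)
    print('pos',s['eef_pos'],'F',s['ft_force'],'T',s['wrist_torque'],'w',s['width'],'j7',s['joint_positions'][6])
E
python3 -c "
from h import *
go([.4045,.3287,.20],96.4)"
```

```text
t 0.1 shift [-1.7554 -0.6632  0.057 ] turn [-0.0027 -0.0005 -0.599 ]
pos [0.1929 0.5143 0.2083] F [-0.051  -0.1245 -0.1656] T [-0.0054  0.0265  0.0249] w 0.08537885523764971 j7 -0.027183603196314476
```

Call:
drive_tool(series="-0.3 -0.11 0.01 0 0 -0.15; -0.6 -0.22 0.02 0 0 -0.3; -0.9 -0.33 0.03 0 0 -0.45; -0.98 -0.4 0.04 0 0 -0.6; -0.98 -0.4 0.04 0 0 -0.6", grip=0.55)

```text
clock: 0.6
eef_pos: [0.3124, 0.4036, 0.2027]
tcp_rot: [-0.052, 0.999, -0.001, 0.0]
ft_force: [-0.2, 1.1, -0.3]
width: 0.0468
gripper_force: 0.0
```

```bash
python3 -c "
from h import *
go([.4045,.3287,.20],96.4)"
```

```text
t 0.6 shift [-0.5582 -0.5607  0.0195] turn [-0.0033 -0.0001 -0.0085]
pos [0.3124 0.4036 0.2027] F [-0.2146  1.1499 -0.2874] T [-0.0294  0.0522  0.0014] w 0.04676003413190971 j7 0.7363089437426779
```

Call:
drive_tool(series="-0.2 -0.2 0 0 0 0; -0.4 -0.4 0.01 0 0 0; -0.56 -0.56 0.02 0 0 0; -0.56 -0.56 0.02 0 0 0; -0.56 -0.56 0.02 0 0 0")

```text
clock: 1.1
eef_pos: [0.4017, 0.3343, 0.1999]
tcp_rot: [-0.056, 0.998, 0.0, -0.001]
ft_force: [-0.2, 0.4, 1.1]
width: 0.047
gripper_force: 0.0
```

```bash
python3 -c "
from h import *
snap('wrist','w1'); go([.4045,.3287,.20],96.4); print(proj('w1',[.4045,.3287,.092]),np.load('pics/w1.npz')['view'])"
```

```text
t 1.15 shift [-0.0197 -0.0467 -0.0001] turn [ 0.0017 -0.002   0.0033]
pos [0.4008 0.3353 0.2   ] F [-0.802   0.3983 -0.222 ] T [-0.0189  0.0208 -0.026 ] w 0.04715163251156454 j7 0.9833317046052924
[313.8707 190.1383] [[-0.1125  0.9936  0.002  -0.2872]
 [ 0.9534  0.1074  0.2818 -0.4527]
 [ 0.2798  0.0336 -0.9595  0.2466]
 [ 0.      0.      0.      1.    ]]
```

View pics/w1.png

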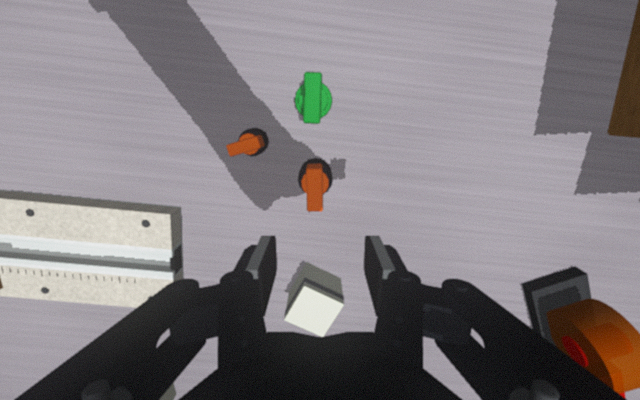

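The wrist view shows the larger orange stop's wing at about (315,188), against (314,190) predicted, in line with the fingers. The small orange one is at (248,143) and the green one at (313,97), both clear of the fingers. I'll descend now.

Call:
drive_tool(series="-0.02 -0.045 0.2 0 0 0; -0.02 -0.045 0.4 0 0 0; -0.02 -0.045 0.5 0 0 0; -0.02 -0.045 0.5 0 0 0; -0.02 -0.045 0.5 0 0 0")

```text
clock: 1.65
eef_pos: [0.4051, 0.3287, 0.1257]
tcp_rot: [-0.058, 0.998, 0.0, -0.0]
ft_force: [0.6, 0.5, 1.2]
width: 0.0471
gripper_force: 0.0
```

```bash
python3 -c "
from h import *
go([.4045,.3287,.066],96.4)"
```

```text
t 1.65 shift [ 0.0037 -0.0001  0.3977] turn [ 0.0013 -0.0004  0.0047]
pos [0.4051 0.3287 0.1257] F [0.5942 0.5246 1.201 ] T [-0.0195  0.0111 -0.0152] w 0.04709016962386974 j7 1.0059421466654757
```

Call:
drive_tool(series="0 0 0.2 0 0 0; 0 0 0.39 0 0 0; 0 0 0.39 0 0 0; 0 0 0.39 0 0 0; 0 0 0.39 0 0 0")

```text
clock: 2.15
eef_pos: [0.4077, 0.3284, 0.0691]
tcp_rot: [-0.056, 0.998, 0.001, 0.002]
ft_force: [-0.1, 0.5, 0.8]
width: 0.0469
gripper_force: 0.0
```

Call:
drive_tool(series="0 0 0 0 0 0; 0 0 0 0 0 0; 0 0 0 0 0 0; 0 0 0 0 0 0; 0 0 0 0 0 0; 0 0 0 0 0 0; 0 0 0 0 0 0; 0 0 0 0 0 0", grip=0, grip_force=60)

```text
clock: 2.95
eef_pos: [0.4073, 0.3279, 0.0682]
tcp_rot: [-0.056, 0.998, 0.001, 0.001]
ft_force: [-0.6, -0.9, 5.9]
width: 0.0123
gripper_force: 58.7
```

```bash
python3 -c "
from h import *
go([.4045,.3287,.22],96.4)"
```

```text
t 2.95 shift [ 0.0153  0.0096 -1.0121] turn [0.0025 0.003  0.0012]
pos [0.4073 0.3279 0.0682] F [-0.6178 -0.9041  5.9113] T [0.0934 0.0657 0.0091] w 0.01232072010737544 j7 1.01414844087086
```

Call:
drive_tool(series="0 0 -0.2 0 0 0; 0 0 -0.5 0 0 0; 0 0 -0.8 0 0 0; 0 0 -1 0 0 0; 0 0 -1 0 0 0; 0 0 -1 0 0 0")

```text
clock: 3.55
eef_pos: [0.406, 0.3264, 0.2163]
tcp_rot: [-0.056, 0.998, -0.0, -0.0]
ft_force: [0.5, -0.7, -2.7]
width: 0.0128
gripper_force: 58.7
```

```bash
python3 -c "
from h import *
c=snap('wrist','w2'); s=snap('side','s2')['img']
cv2.imwrite('pics/c2.png',np.hstack([cv2.resize(c['img'][120:400,180:460],(400,400)),cv2.resize(s[90:190,160:260],(400,400),interpolation=3)])[:,:,::-1])
go([.541,.08,.20],0)"
```

```text
t 3.65 shift [-0.718  -1.7289  0.0982] turn [-0.0072 -0.0009  2.1432]
pos [0.4049 0.3257 0.2144] F [-0.4446 -0.2301 -3.3208] T [ 0.0141  0.017  -0.039 ] w 0.012485036657724486 j7 0.9993318001534764
```

View pics/c2.png

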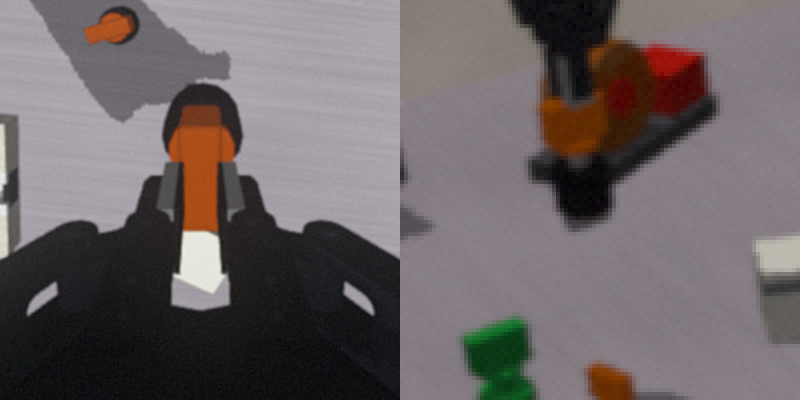

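The wrist crop shows the larger stop held at mid-wing between the pads, and the side crop shows it hanging upright.

Call:
drive_tool(series="-0.05 -0.1 0 0 0 0.1; -0.1 -0.25 0 0 0 0.25; -0.15 -0.4 0 0 0 0.4; -0.2 -0.55 0 0 0 0.55; -0.25 -0.7 0 0 0 0.7; -0.3 -0.85 0 0 0 0.85; -0.34 -1 0 0 0 1")

```text
clock: 4.35
eef_pos: [0.4728, 0.1819, 0.2144]
tcp_rot: [0.333, 0.943, -0.002, -0.002]
ft_force: [0.1, 0.1, -1.9]
width: 0.0124
gripper_force: 58.7
```

```bash
python3 -c "
from h import *
go([.541,.03,.18],0.4)"
```

```text
t 4.35 shift [-0.9897 -0.5029  0.2297] turn [-0.0063  0.0003  1.1279]
pos [0.4728 0.1819 0.2144] F [ 0.1263  0.0512 -1.8879] T [ 0.0411 -0.0616 -0.018 ] w 0.012412429809334352 j7 0.5595222736429761
```

Call:
drive_tool(series="-0.15 -0.07 0 0 0 0.15; -0.3 -0.15 0.05 0 0 0.3; -0.45 -0.22 0.1 0 0 0.45; -0.6 -0.3 0.15 0 0 0.6; -0.75 -0.4 0.18 0 0 0.8; -0.85 -0.45 0.2 0 0 0.9; -0.9 -0.5 0.2 0 0 1; -0.9 -0.5 0.2 0 0 1; -0.9 -0.5 0.2 0 0 1")

```text
clock: 5.25
eef_pos: [0.5315, 0.0412, 0.1853]
tcp_rot: [0.666, 0.746, -0.001, -0.001]
ft_force: [0.7, -0.4, -2.5]
width: 0.0122
gripper_force: 58.7
```

```bash
python3 -c "
from h import *
go([.541,.03,.13],0.4)"
```

```text
t 5.25 shift [-0.0818  0.0555  0.3683] turn [-0.0042 -0.0004  0.1363]
pos [0.5315 0.0412 0.1853] F [ 0.6907 -0.401  -2.4807] T [0.0386 0.0682 0.0261] w 0.012216940975310113 j7 0.150398813579808
```

Call:
drive_tool(series="-0.04 0.03 0.15 0 0 0.1; -0.08 0.055 0.3 0 0 0.136; -0.08 0.055 0.42 0 0 0.136; -0.08 0.055 0.46 0 0 0.136; -0.08 0.055 0.46 0 0 0.136; -0.08 0.055 0.46 0 0 0.136; -0.08 0.055 0.46 0 0 0.136")

```text
clock: 5.95
eef_pos: [0.5432, 0.0301, 0.119]
tcp_rot: [0.705, 0.709, 0.001, 0.001]
ft_force: [0.1, 0.1, -2.4]
width: 0.0125
gripper_force: 58.7
```

```bash
python3 -c "
from h import *
c=snap('wrist','w3'); s=snap('side','s3')['img']
go([.541,.03,.10],0.4)
cv2.imwrite('pics/c3.png',cv2.resize(c['img'][60:400,100:540],None,fx=1.75,fy=1.75,interpolation=3)[:,:,::-1])
"
```

```text
t 6.05 shift [ 0.0006 -0.0134  0.1256] turn [ 0.0026 -0.0006 -0.001 ]
pos [0.543  0.0299 0.1188] F [ 0.0061 -0.3503 -2.3584] T [ 0.0006 -0.0053 -0.0408] w 0.012144359207436187 j7 0.10880164871557613
```

View pics/c3.png

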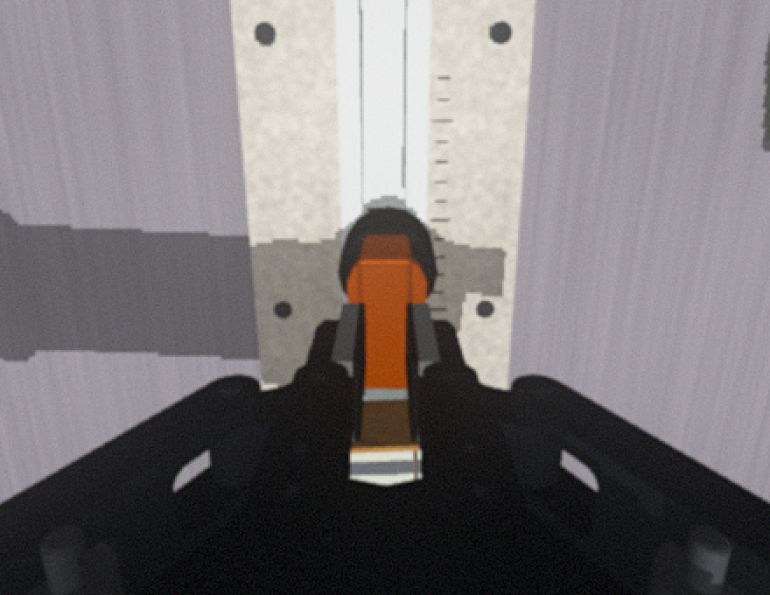

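```bash
python3 -c "
from h import *
im=cv2.imread('pics/w3.png').astype(int)
for v in (75,110,150): print(v,list(zip(range(286,352),im[v,286:352].sum(1)//3)))
for v in (205,215,222): print(v,[(u,tuple(im[v,u])) for u in list(range(288,312))+list(range(330,354))])
go([.541,.03,.1],.4)
" | tr -d ' '; python3 -c "
from h import *
for z,P in ((.03,[(.541,.15),(.541,.1)]),): 
  for p in P: print(proj('w3',[*p,z]))
for z in(.085,.04,0.06): print(z,proj('w3',[.543,.05,z]))"
```

```text
75[(286,np.int64(212)),(287,np.int64(217)),(288,np.int64(216)),(289,np.int64(215)),(290,np.int64(218)),(291,np.int64(225)),(292,np.int64(231)),(293,np.int64(233)),(294,np.int64(232)),(295,np.int64(233)),(296,np.int64(236)),(297,np.int64(232)),(298,np.int64(233)),(299,np.int64(236)),(300,np.int64(233)),(301,np.int64(235)),(302,np.int64(233)),(303,np.int64(235)),(304,np.int64(234)),(305,np.int64(196)),(306,np.int64(172)),(307,np.int64(209)),(308,np.int64(236)),(309,np.int64(234)),(310,np.int64(234)),(311,np.int64(231)),(312,np.int64(231)),(313,np.int64(231)),(314,np.int64(234)),(315,np.int64(232)),(316,np.int64(234)),(317,np.int64(235)),(318,np.int64(235)),(319,np.int64(235)),(320,np.int64(231)),(321,np.int64(234)),(322,np.int64(232)),(323,np.int64(234)),(324,np.int64(234)),(325,np.int64(234)),(326,np.int64(234)),(327,np.int64(234)),(328,np.int64(233)),(329,np.int64(236)),(330,np.int64(230)),(331,np.int64(203)),(332,np.int64(210)),(333,np.int64(232)),(334,np.int64(236)),(335,np.int64(234)),(336,np.int64(234)),(337,np.int64(234)),(338,np.int64(233)),(339,np.int64(234)),(340,np.int64(233
[... 9403 characters left out ...]
t64(47),np.int64(54))),(346,(np.int64(30),np.int64(26),np.int64(34))),(347,(np.int64(47),np.int64(53),np.int64(54))),(348,(np.int64(93),np.int64(100),np.int64(103))),(349,(np.int64(114),np.int64(123),np.int64(130))),(350,(np.int64(119),np.int64(130),np.int64(134))),(351,(np.int64(129),np.int64(135),np.int64(139))),(352,(np.int64(122),np.int64(132),np.int64(134))),(353,(np.int64(126),np.int64(133),np.int64(136)))]
t6.05shift[0.0006-0.01340.1256]turn[0.0026-0.0006-0.001]
pos[0.5430.02990.1188]F[0.0061-0.3503-2.3584]T[0.0006-0.0053-0.0408]w0.012144359207436187j70.10880164871557613
[318.1739  47.5709]
[317.7971 113.0483]
0.085 [319.8594 186.8717]
0.04 [319.7278 173.7301]
0.06 [319.7802 178.9595]
```

Call:
drive_tool(series="0 -0.022 0.04 0 0 0; 0 -0.022 0.08 0 0 0; 0 -0.022 0.12 0 0 0; 0 -0.022 0.12 0 0 0; 0 -0.022 0.12 0 0 0; 0 -0.022 0.13 0 0 0; 0 -0.022 0.145 0 0 0; 0 -0.022 0.155 0 0 0; 0 -0.022 0.16 0 0 0; 0 -0.022 0.16 0 0 0")

```text
clock: 7.05
eef_pos: [0.5393, 0.0296, 0.0941]
tcp_rot: [0.705, 0.709, 0.0, 0.0]
ft_force: [-0.6, -0.7, -2.2]
width: 0.0123
gripper_force: 58.8
```

```bash
python3 -c "
from h import *
go([.5397,.03,.088],0.4)"
```

```text
t 7.05 shift [0.0023 0.0025 0.041 ] turn [ 0.0013 -0.0002 -0.0018]
pos [0.5393 0.0296 0.0941] F [-0.566  -0.7274 -2.1541] T [-0.0605 -0.1714 -0.0024] w 0.012294600797987467 j7 0.12014616805007865
```

Call:
drive_tool(series="0 0 0.01 0 0 0; 0 0 0.02 0 0 0; 0 0 0.03 0 0 0; 0 0 0.04 0 0 0; 0 0 0.05 0 0 0; 0 0 0.05 0 0 0")

```text
clock: 7.65
eef_pos: [0.5405, 0.0297, 0.0877]
tcp_rot: [0.705, 0.709, 0.001, 0.001]
ft_force: [0.1, -0.0, 4.4]
width: 0.0123
gripper_force: 60.1
```

```bash
python3 -c "
from h import *
go([.5397,.03,.088],0.4)"
```

```text
t 7.65 shift [ 0.0017 -0.0052 -0.0023] turn [ 0.0042 -0.0006 -0.0017]
pos [0.5405 0.0297 0.0877] F [ 0.1469 -0.0479  4.4185] T [ 0.0627 -0.1111 -0.0193] w 0.012275085512123687 j7 0.12460108022329588
```

Call:
drive_tool(series="0 0.003 -0.005 0 0 0; 0 0.003 -0.006 0 0 0; -0.06 0.003 -0.006 0 0 0; -0.12 0.003 -0.006 0 0 0; -0.18 0.003 -0.006 0 0 0; -0.25 0.003 -0.006 0 0 0; -0.32 0.003 -0.006 0 0 0; -0.38 0.003 -0.006 0 0 0; -0.42 0.003 -0.006 0 0 0; -0.42 0.003 -0.006 0 0 0")

```text
clock: 8.65
eef_pos: [0.5404, -0.0331, 0.0879]
tcp_rot: [0.706, 0.709, 0.001, -0.0]
ft_force: [0.7, 2.3, 5.8]
width: 0.0125
gripper_force: 59.5
```

```bash
python3 -c "
from h import *
go([.5427,-.0885,.087],0.4)"
```

```text
t 8.65 shift [-0.3691  0.0137  0.0054] turn [ 0.0022 -0.0028 -0.0033]
pos [ 0.5404 -0.0331  0.0879] F [0.7166 2.3485 5.7646] T [ 0.8688 -0.2393  0.0338] w 0.01247025481668017 j7 0.24919594697820976
```

Call:
drive_tool(series="0 0.003 -0.01 0 0 0; -0.02 0.003 -0.01 0 0 0; -0.05 0.003 -0.01 0 0 0; -0.08 0.003 -0.01 0 0 0; -0.11 0.003 -0.01 0 0 0; -0.14 0.003 -0.01 0 0 0; -0.17 0.003 -0.01 0 0 0; -0.2 0.003 -0.01 0 0 0; -0.2 0.003 -0.01 0 0 0")

```text
clock: 9.55
eef_pos: [0.5404, -0.0623, 0.0888]
tcp_rot: [0.705, 0.709, 0.001, -0.001]
ft_force: [0.9, 5.3, 6.1]
width: 0.0123
gripper_force: 58.6
```

```bash
python3 -c "
from h import *
go([.5427,-.0885,.087],0.4)"
```

```text
t 9.55 shift [-0.1749  0.0144  0.0117] turn [-0.     -0.0032 -0.0018]
pos [ 0.5404 -0.0623  0.0888] F [0.9193 5.287  6.1178] T [ 1.5256 -0.2401 -0.0196] w 0.012323405442206385 j7 0.3079029713673464
```

Call:
drive_tool(series="-0.02 0.001 -0.004 0 0 0; -0.04 0.001 -0.004 0 0 0; -0.06 0.001 -0.004 0 0 0; -0.08 0.001 -0.004 0 0 0; -0.1 0.001 -0.004 0 0 0; -0.12 0.001 -0.004 0 0 0; -0.14 0.001 -0.004 0 0 0; -0.15 0.001 -0.004 0 0 0; -0.15 0.001 -0.004 0 0 0")

```text
clock: 10.45
eef_pos: [0.5398, -0.0868, 0.0888]
tcp_rot: [0.705, 0.709, -0.001, -0.0]
ft_force: [-0.4, 1.3, 1.7]
width: 0.0095
gripper_force: 58.7
```

```bash
python3 -c "
from h import *
go([.5427,-.0885,.087],0.4)"
```

```text
t 10.45 shift [-0.0113  0.019   0.0116] turn [-0.0019  0.0012 -0.0028]
pos [ 0.5398 -0.0868  0.0888] F [-0.3581  1.2787  1.6554] T [ 0.4477 -0.1165 -0.0472] w 0.009524532208012752 j7 0.35166467595184364
```

```bash
python3 -c "
from h import *
c=snap('wrist','w4')['img']; s=snap('side','s4')['img']; t=snap('top','t4')['img']
a=np.hstack([cv2.resize(c[100:380,180:460],(400,400)),cv2.resize(s[120:300,240:420],(400,400),interpolation=3)])
cv2.imwrite('pics/c4.png',a[:,:,::-1])
"
```

```text
(no output)
```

View pics/c4.png

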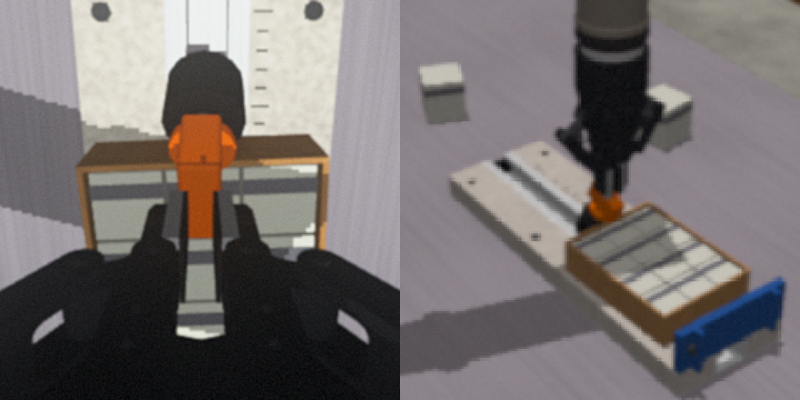

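The crop shows the stop has pivoted in the pads. Its wing leans toward the tray and the collar trails behind at about (203,95). The push at the wing is too high, so I'll pull back to straighten it, then push by gripping the collar lower down.

Call:
drive_tool(series="0.02 0 0 0 0 0; 0.04 0 0 0 0 0; 0.06 0 0 0 0 0; 0.08 0 0 0 0 0; 0.1 0 0 0 0 0; 0.12 0 0 0 0 0; 0.14 0 0 0 0 0; 0.16 0 0 0 0 0; 0.16 0 0 0 0 0", grip_force=25)

```text
clock: 11.5
eef_pos: [0.5404, -0.061, 0.0891]
tcp_rot: [0.705, 0.709, 0.0, -0.0]
ft_force: [0.5, 2.2, 2.4]
width: 0.0095
gripper_force: 108.9
```

```bash
python3 -c "
from h import *
go([.5427,-.0885,.087],0.4)
c=snap('wrist','w5')['img']; s=snap('side','s5')['img']
a=np.hstack([cv2.resize(c[80:380,170:470],(400,400)),cv2.resize(s[150:250,260:360],(400,400),interpolation=3)])
cv2.imwrite('pics/c5.png',a[:,:,::-1])
"
```

```text
t 11.5 shift [-0.1834  0.0142  0.0137] turn [-0.0004 -0.0005 -0.0003]
pos [ 0.5404 -0.061   0.0891] F [0.5199 2.222  2.3537] T [ 0.5842 -0.2002  0.0093] w 0.009466852798052075 j7 0.30380072917926937
```

View pics/c5.png

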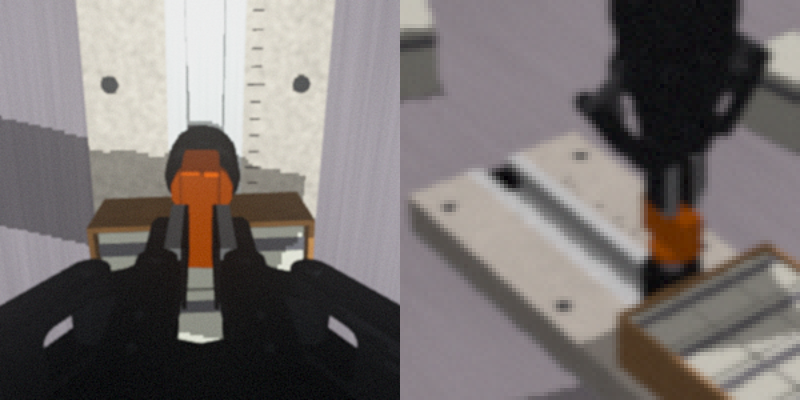

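The wrist and side crops show the stop close to upright again, with collar and wing aligned and the head in the slot near the tray's edge. I'll let go so it settles, then regrip at the collar.

Call:
drive_tool(series="0 0 0 0 0 0; 0 0 0 0 0 0; 0 0 0 0 0 0; 0 0 0 0 0 0; 0 0 -0.1 0 0 0; 0 0 -0.25 0 0 0; 0 0 -0.4 0 0 0; 0.1 0 -0.4 0 0 0; 0.1 0 -0.4 0 0 0; 0.1 0 -0.4 0 0 0", grip=1, grip_force=30)

```text
clock: 12.6
eef_pos: [0.5399, -0.0468, 0.1488]
tcp_rot: [0.705, 0.709, -0.001, -0.0]
ft_force: [-0.1, 0.2, -0.1]
width: 0.0857
gripper_force: 0.0
```

```bash
python3 -c "
from h import *
go([.541,-.06,.087],0.4)
c=snap('wrist','w6')['img']; s=snap('side','s6')['img']
a=np.hstack([cv2.resize(c[100:380,180:460],(400,400)),cv2.resize(s[150:250,260:360],(400,400),interpolation=3)])
cv2.imwrite('pics/c6.png',a[:,:,::-1])
for y in (-.05,-.06,-.07): print(y,proj('w6',[.541,y,.119]),proj('w6',[.541,y,.03]),proj('s6',[.541,y,.119]),proj('s6',[.541,y,.03]))
"
```

```text
t 12.6 shift [-0.088   0.0072  0.4119] turn [-0.0015  0.0004 -0.0004]
pos [ 0.5399 -0.0468  0.1488] F [-0.0564  0.2491 -0.0684] T [-0.029  -0.0076  0.0234] w 0.08566010718728072 j7 0.24204013454374462
-0.05 [321.5768 219.4586] [321.1791 187.855 ] [325.5819 196.6728] [325.6969 225.8643]
-0.06 [321.4441 232.3378] [321.0885 197.3178] [328.0059 198.4973] [328.022  227.7734]
-0.07 [321.315  244.8763] [320.9996 206.6019] [330.4578 200.3427] [330.3728 229.7035]
```

View pics/c6.png

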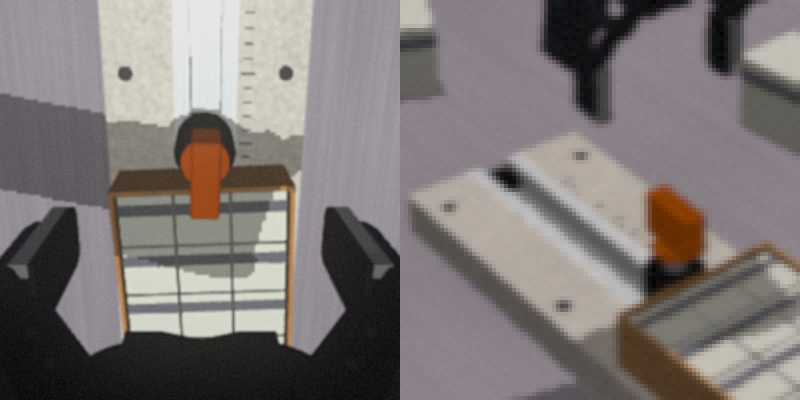

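Standing upright in the slot now; wing top spans crop (205,140)–(205,217), the collar touching the tray's edge at about (205,168).

```bash
python3 -c "
from h import *
a=atz('w6',180+205*.7,198,.112);b=atz('w6',180+205*.7,252,.112);print(a,b,(a+b)/2)
print('collar top far edge',atz('w6',323,100+113*.7,.064), 'tray edge', [atz('w6',180+x*.7,100+y*.7,.07) for x,y in ((113,192),(293,188))])
m=(a+b)/2
go([.5405,m[1],.045],0.4)"
```

```text
[ 0.5423 -0.036   0.112 ] [ 0.5428 -0.0794  0.112 ] [ 0.5425 -0.0577  0.112 ]
collar top far edge [ 0.5423 -0.033   0.064 ] tray edge [array([ 0.4845, -0.0838,  0.07  ]), array([ 0.5993, -0.0801,  0.07  ])]
t 12.7 shift [-0.0664  0.006   0.6907] turn [-0.002   0.001  -0.0026]
pos [ 0.5397 -0.0477  0.1486] F [-0.864   0.5665  0.5056] T [ 0.0189 -0.0297 -0.0383] w 0.0850808290950444 j7 0.2418744001248999
```

Call:
drive_tool(series="-0.065 0.006 0.05 0 0 0; -0.065 0.006 0.15 0 0 0; -0.065 0.006 0.3 0 0 0; -0.065 0.006 0.45 0 0 0; -0.065 0.006 0.58 0 0 0; -0.065 0.006 0.65 0 0 0; -0.065 0.006 0.68 0 0 0; -0.065 0.006 0.68 0 0 0; -0.065 0.006 0.68 0 0 0")

```text
clock: 13.6
eef_pos: [0.5422, -0.057, 0.0481]
tcp_rot: [0.705, 0.709, 0.0, 0.001]
ft_force: [-0.4, -0.4, -0.9]
width: 0.0852
gripper_force: 0.0
```

Call:
drive_tool(series="0 0 0 0 0 0; 0 0 0 0 0 0; 0 0 0 0 0 0; 0 0 0 0 0 0; 0 0 0 0 0 0; 0 0 0 0 0 0", grip=0, grip_force=40)

```text
clock: 14.2
eef_pos: [0.5419, -0.0565, 0.0478]
tcp_rot: [0.705, 0.709, 0.0, 0.0]
ft_force: [-0.2, 0.2, 3.0]
width: 0.0274
gripper_force: 39.2
```

```bash
python3 -c "
from h import *
go([.5405,-.092,.045],0.4)"
```

```text
t 14.2 shift [-0.2363 -0.0106  0.0188] turn [ 0.0014 -0.0001 -0.0015]
pos [ 0.5419 -0.0565  0.0478] F [-0.1794  0.1725  3.0376] T [-0.0274  0.0789 -0.0047] w 0.027433865707594474 j7 0.3207440373305088
```

Call:
drive_tool(series="-0.02 -0.004 0 0 0 0; -0.04 -0.004 0 0 0 0; -0.06 -0.004 0 0 0 0; -0.08 -0.004 0 0 0 0; -0.1 -0.004 0 0 0 0; -0.12 -0.004 0 0 0 0; -0.14 -0.004 0 0 0 0; -0.16 -0.004 0 0 0 0; -0.17 -0.004 0 0 0 0; -0.17 -0.004 0 0 0 0")

```text
clock: 15.2
eef_pos: [0.5423, -0.0781, 0.048]
tcp_rot: [0.704, 0.71, 0.003, -0.001]
ft_force: [0.3, 5.4, 6.0]
width: 0.0277
gripper_force: 39.4
```

```bash
python3 -c "
from h import *
go([.5405,-.092,.045],0.4)
snap('wrist','w7');snap('side','s7');snap('top','t7')"
```

```text
t 15.2 shift [-0.0926 -0.0126  0.0196] turn [ 0.0027 -0.007   0.001 ]
pos [ 0.5423 -0.0781  0.048 ] F [0.267  5.426  6.0417] T [ 1.4488 -0.0898 -0.0609] w 0.027666027392452112 j7 0.3704071844751184
```

Call:
drive_tool(series="-0.01 0 0 0 0 0; -0.02 0 0 0 0 0; -0.03 0 0 0 0 0; -0.04 0 0 0 0 0; -0.05 0 0 0 0 0; -0.05 0 0 0 0 0")

```text
clock: 15.95
eef_pos: [0.5423, -0.0854, 0.048]
tcp_rot: [0.704, 0.71, 0.003, -0.001]
ft_force: [0.2, 6.3, 6.1]
width: 0.0276
gripper_force: 39.4
```

Call:
drive_tool(series="-0.01 0 0 0 0 0; -0.02 0 0 0 0 0; -0.03 0 0 0 0 0; -0.03 0 0 0 0 0; -0.03 0 0 0 0 0")

```text
clock: 16.45
eef_pos: [0.5424, -0.0899, 0.048]
tcp_rot: [0.704, 0.71, 0.003, -0.001]
ft_force: [0.8, 6.6, 5.9]
width: 0.0273
gripper_force: 39.4
```

Call:
drive_tool(series="-0.01 0 0 0 0 0; -0.02 0 0 0 0 0; -0.02 0 0 0 0 0; -0.02 0 0 0 0 0")

```text
clock: 16.85
eef_pos: [0.5424, -0.0907, 0.0479]
tcp_rot: [0.704, 0.71, 0.004, -0.002]
ft_force: [0.4, 9.3, 7.2]
width: 0.0279
gripper_force: 39.5
```

```bash
python3 -c "
from h import *
go([.5405,-.092,.045],0.4)
c=snap('wrist','w8')['img'];s=snap('side','s8')['img'];t=snap('top','t8')['img']
a=np.hstack([cv2.resize(c[100:380,180:460],(400,400)),cv2.resize(s[160:300,270:410],(400,400),interpolation=3)])
b=cv2.resize(t[160:230,330:450],(686,400),interpolation=3)
b=cv2.resize(b,(343,200)); o=np.zeros((600,800,3),np.uint8);o[:400]=a;o[400:,:343]=b
cv2.imwrite('pics/c8.png',o[:,:,::-1])"
```

```text
t 16.85 shift [-0.0088 -0.0129  0.0193] turn [ 0.002  -0.0107  0.0033]
pos [ 0.5424 -0.0907  0.0479] F [0.4401 9.2706 7.1814] T [ 2.0049 -0.1143 -0.0196] w 0.02791548404513849 j7 0.39926910330009546
```

Call:
drive_tool(series="-0.01 0 0 0 0 0; -0.02 0 0 0 0 0; -0.03 0 0 0 0 0; -0.03 0 0 0 0 0; -0.03 0 0 0 0 0")

```text
clock: 17.5
eef_pos: [0.5425, -0.0913, 0.0477]
tcp_rot: [0.703, 0.711, 0.005, -0.004]
ft_force: [0.4, 13.8, 8.2]
width: 0.0273
gripper_force: 39.5
```

Call:
drive_tool(series="-0.01 0 0 0 0 0; -0.02 0 0 0 0 0; -0.02 0 0 0 0 0; -0.02 0 0 0 0 0")

```text
clock: 17.9
eef_pos: [0.5428, -0.0921, 0.0477]
tcp_rot: [0.702, 0.712, 0.006, -0.005]
ft_force: [1.8, 16.4, 8.1]
width: 0.0277
gripper_force: 39.6
```

Call:
drive_tool(series="-0.005 0 0 0 0 0; -0.012 0 0 0 0 0; -0.012 0 0 0 0 0; -0.012 0 0 0 0 0; -0.012 0 0 0 0 0; -0.012 0 0 0 0 0")

```text
clock: 18.5
eef_pos: [0.5434, -0.0951, 0.0481]
tcp_rot: [0.703, 0.712, 0.006, -0.004]
ft_force: [1.3, 14.4, 9.1]
width: 0.0275
gripper_force: 39.7
```

```bash
python3 -c "
from h import *
go([.5405,-.092,.045],0.4)
c=snap('wrist','w8')['img'];s=snap('side','s8')['img'];t=snap('top','t8')['img']
a=np.hstack([cv2.resize(c[100:380,180:460],(400,400)),cv2.resize(s[160:300,270:410],(400,400),interpolation=3)])
b=cv2.resize(t[160:230,330:450],(343,200),interpolation=3); o=np.zeros((600,800,3),np.uint8);o[:400]=a;o[400:,:343]=b
cv2.imwrite('pics/c8.png',o[:,:,::-1])"
```

```text
t 18.5 shift [ 0.0208 -0.019   0.021 ] turn [ 0.003  -0.0183  0.0073]
pos [ 0.5434 -0.0951  0.0481] F [ 1.3056 14.3906  9.0854] T [ 3.3137 -0.2581  0.0584] w 0.027503908433962082 j7 0.4170528396729623
```

View pics/c8.png

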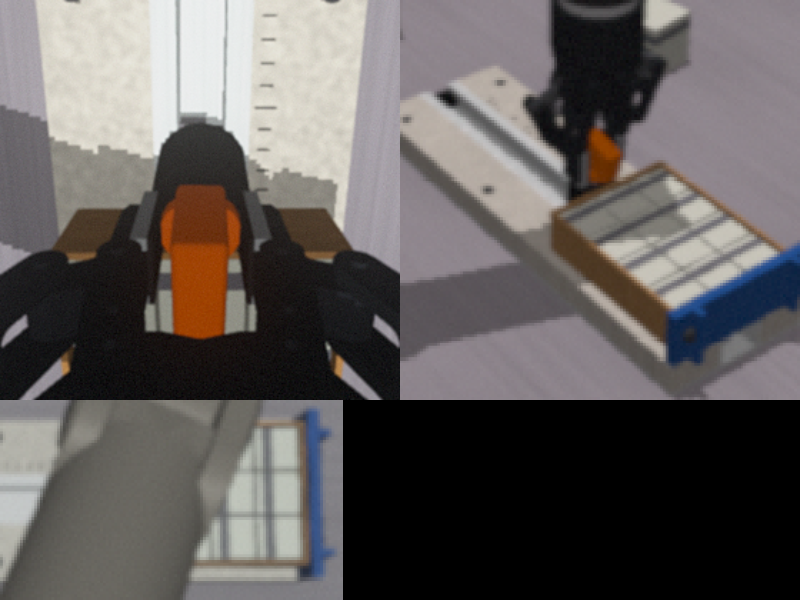

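The crop shows the tray square against the fence. The stop has leaned forward again, with its foot trailing and the head's end visible at about (195,118), because the pinch acts as a pivot. I'll pull back to straighten it and release. Then I'll push low on the collar from behind with closed, tilted fingers.

Call:
drive_tool(series="0.03 0 0 0 0 0; 0.06 0 0 0 0 0; 0.08 0 0 0 0 0; 0.1 0 0 0 0 0; 0.12 0 0 0 0 0; 0.14 0 0 0 0 0; 0.16 0 0 0 0 0; 0.18 0 0 0 0 0; 0.18 0 0 0 0 0", grip_force=20)

```text
clock: 19.55
eef_pos: [0.5418, -0.0819, 0.0479]
tcp_rot: [0.706, 0.709, -0.0, 0.002]
ft_force: [2.5, -3.9, 6.1]
width: 0.0273
gripper_force: 39.3
```

```bash
python3 -c "
from h import *
go([.5405,-.092,.045],0.4);snap('wrist','w9')
c=cv2.imread('pics/w9.png')
for v in range(150,330,8): print(v,c[v,320],end=' ')
print()
c=cv2.imread('pics/w8.png')
for v in range(150,330,8): print(v,c[v,320],end=' ')
"
```

```text
t 19.55 shift [-0.0675 -0.0091  0.0196] turn [ 0.003   0.0044 -0.0033]
pos [ 0.5418 -0.0819  0.0479] F [ 2.5024 -3.8897  6.1255] T [-1.0694 -0.7936  0.0331] w 0.027267004956803162 j7 0.36483040277664985
150 [233 233 229] 158 [230 231 228] 166 [232 233 229] 174 [231 231 229] 182 [230 231 228] 190 [164 169 164] 198 [158 156 154] 206 [46 50 51] 214 [46 48 51] 222 [43 48 72] 230 [30 56 96] 238 [ 36  54 102] 246 [ 23  68 147] 254 [ 27  78 165] 262 [ 16  75 162] 270 [  8  65 162] 278 [  9  71 161] 286 [  7  70 161] 294 [  1  69 159] 302 [  0  65 162] 310 [  1  68 157] 318 [  2  71 160] 326 [  0  66 156] 
150 [239 239 236] 158 [237 235 234] 166 [235 235 233] 174 [236 236 233] 182 [117 119 117] 190 [58 58 55] 198 [51 50 48] 206 [38 39 39] 214 [50 49 52] 222 [44 47 43] 230 [ 32  60 108] 238 [ 24  52 105] 246 [ 28  55 110] 254 [ 19  47 109] 262 [ 14  51 108] 270 [ 23  56 130] 278 [  5  68 161] 286 [  4  68 159] 294 [  6  64 156] 302 [  0  63 159] 310 [  0  65 157] 318 [  7  67 162] 326 [  0  66 156]
```

Call:
drive_tool(series="0 0 0 0 0 0; 0 0 0 0 0 0; 0 0 0 0 0 0; 0 0 0 0 0 0; 0 0 -0.15 0 0 0; 0 0 -0.35 0 0 0; 0 0 -0.55 0 0 0; 0.15 0 -0.65 0 0 0; 0.25 0 -0.65 0 0 0; 0.25 0 -0.65 0 0 0", grip=1)

```text
clock: 20.6
eef_pos: [0.5407, -0.0381, 0.1448]
tcp_rot: [0.703, 0.711, 0.001, -0.001]
ft_force: [-0.7, 0.3, -0.5]
width: 0.0852
gripper_force: 0.0
```

```bash
python3 -c "
from h import *
c=snap('wrist','wa')['img'].astype(int)
go([.541,-.02,.12],0.4)
o=(c[:,:,0]>130)&(c[:,:,0]>2*c[:,:,1])&(c[:,:,2]<70)
ys,xs=np.nonzero(o[:, 280:360]); print('orange bright v',ys.min(),ys.max(),'u',xs.min()+280,xs.max()+280)
for v in range(90,260,4): print(v,c[v,322],o[v].sum(),end=' | ')
"|tr -d '\n'
```

```text
t 20.65 shift [0.1354 0.007  0.1624] turn [-0.0017 -0.0009  0.0023]pos [ 0.5402 -0.0403  0.1443] F [-0.8618 -0.8264  0.4729] T [-0.0388 -0.0417  0.0083] w 0.0854379906055043 j7 0.23394573559115106orange bright v 245 296 u 306 33790 [228 228 228] 0 | 94 [228 229 228] 0 | 98 [229 229 228] 0 | 102 [231 231 230] 0 | 106 [229 230 230] 0 | 110 [229 231 231] 0 | 114 [229 230 231] 0 | 118 [230 229 230] 0 | 122 [229 230 230] 0 | 126 [227 230 230] 0 | 130 [228 230 230] 0 | 134 [230 230 229] 0 | 138 [231 232 232] 0 | 142 [230 231 232] 0 | 146 [229 229 230] 0 | 150 [227 230 230] 0 | 154 [226 229 230] 0 | 158 [226 228 227] 0 | 162 [225 228 229] 0 | 166 [225 229 229] 0 | 170 [223 228 225] 0 | 174 [225 228 229] 0 | 178 [142 146 145] 0 | 182 [150 155 151] 0 | 186 [147 153 154] 0 | 190 [147 150 149] 0 | 194 [143 146 147] 0 | 198 [143 151 147] 0 | 202 [143 146 143] 0 | 206 [144 143 145] 0 | 210 [143 148 146] 0 | 214 [70 69 69] 0 | 218 [41 38 40] 0 | 222 [45 41 41] 0 | 226 [41 41 38] 0 | 230 [41 42 37] 0 | 234 [94 54 29] 0 | 238 [95 55 35] 0 | 242 [97 52 33] 0 | 246 [95 50 28] 6 | 250 [151  70  26] 29 | 254 [160  77  29] 31 | 258 [152  69  27] 32 |
```

```bash
python3 -c "
from h import *
a=atz('wa',321,248,.112);b=atz('wa',321,296,.112);print('wing top',a,b,(a+b)/2)
e=atz('wa',321,214,.064);print('collar top back edge',e)
print('wing end bottom if upright: z.082',proj('wa',[.541,a[1],.082]), 'collar exp',proj('wa',[.541,(a[1]+b[1])/2+.02,.064]))
# low-res orange in side
"

```

```text
wing top [ 0.5418 -0.0652  0.112 ] [ 0.5423 -0.1069  0.112 ] [ 0.542  -0.0861  0.112 ]
collar top back edge [ 0.5418 -0.0554  0.064 ]
wing end bottom if upright: z.082 [319.9721 232.0641] collar exp [319.9568 225.0572]
```

```bash
python3 -c "
from h import *
for f,yr in (('w6',(170,205)),('wa',(208,254))):
  c=cv2.imread(f'pics/{f}.png')
  print(f,[(v,tuple(map(int,c[v,321]))) for v in range(*yr)])
  for x in (.541,):
    pass
for f,top,endb,col in (('w6',198,189,179),('wa',248,232.5,214)):
  print(f,atz(f,321,top,.112)[1],atz(f,321,endb,.082)[1],atz(f,321,col,.064)[1])
s=snap('side','sa')['img']; 
for f in ('s6','sa'):
  c=cv2.imread(f'pics/{f}.png').astype(int); m=((c[:,:,2]>110)&(c[:,:,2]>2*c[:,:,1])&(c[:,:,0]<60)).astype(np.uint8)[150:250,300:370]
  n,l,st,ce=cv2.connectedComponentsWithStats(m); i=1+st[1:,4].argmax(); ys,xs=np.nonzero(l==i); print(f,st[i],[(v,xs[ys==v].min(),xs[ys==v].max()) for v in range(ys.min(),ys.max()+1,2)])
"
```

```text
w6 [(170, (227, 227, 223)), (171, (228, 228, 224)), (172, (225, 226, 218)), (173, (225, 226, 222)), (174, (220, 221, 220)), (175, (200, 202, 197)), (176, (161, 164, 160)), (177, (145, 147, 147)), (178, (115, 116, 115)), (179, (60, 63, 64)), (180, (46, 48, 52)), (181, (51, 52, 54)), (182, (54, 57, 59)), (183, (43, 46, 50)), (184, (42, 45, 49)), (185, (49, 53, 52)), (186, (50, 50, 51)), (187, (48, 48, 53)), (188, (55, 56, 57)), (189, (47, 52, 66)), (190, (47, 59, 87)), (191, (42, 63, 101)), (192, (43, 65, 101)), (193, (34, 56, 94)), (194, (49, 69, 108)), (195, (46, 60, 101)), (196, (47, 66, 105)), (197, (48, 66, 104)), (198, (40, 57, 95)), (199, (43, 60, 113)), (200, (33, 68, 128)), (201, (39, 74, 149)), (202, (39, 79, 158)), (203, (35, 78, 161)), (204, (35, 82, 162))]
wa [(208, (149, 149, 148)), (209, (140, 143, 140)), (210, (143, 142, 140)), (211, (150, 151, 146)), (212, (137, 143, 137)), (213, (117, 118, 116)), (214, (66, 70, 71)), (215, (39, 43, 44)), (216, (42, 40, 41)), (217, (40, 45, 44)), (218, (44, 42, 42)), (219, (39, 42, 43)), (220, (35, 40, 39)), (221, (35, 34, 33)), (222, 
[... 486 characters left out ...]
4, 48, 94)), (246, (37, 57, 100)), (247, (23, 53, 104)), (248, (28, 61, 125)), (249, (28, 69, 141)), (250, (27, 73, 151)), (251, (31, 78, 160)), (252, (35, 78, 161)), (253, (29, 74, 154))]
w6 -0.0360335128092284 -0.03728857138036665 -0.03296464772854086
wa -0.0652267131281914 -0.06561651072067445 -0.05538988136919253
s6 [23 48 12  9 50] [(48, np.int64(24), np.int64(27)), (50, np.int64(23), np.int64(29)), (52, np.int64(26), np.int64(32)), (54, np.int64(28), np.int64(34)), (56, np.int64(32), np.int64(32))]
sa [30 53 12  9 52] [(53, np.int64(30), np.int64(33)), (55, np.int64(30), np.int64(36)), (57, np.int64(33), np.int64(39)), (59, np.int64(35), np.int64(41)), (61, np.int64(38), np.int64(39))]
```

```bash
python3 -c "
from h import *
print('w3',atz('w3',320,207.4,.143)[1],atz('w3',320,194.3,.113)[1],atz('w3',320,178.9,.095)[1],atz('w3',320,178.9,.061)[1])
print('w6 foot',atz('w6',321,179,.03)[1],'wa foot',atz('wa',321,214,.03)[1])
c=cv2.imread('pics/wa.png')
for v in (214,216,218,221,224,228,232): 
  r=c[v,270:375].sum(1); d=np.nonzero(r<200)[0]+270; print(v,d.min(),d.max())
"
```

```text
w3 0.05414243952547908 0.052539159597878034 0.058087375224764974 0.05027917836985652
w6 foot -0.04081570296606001 wa foot -0.067594321016336
214 319 320
216 314 327
218 312 331
221 308 335
224 306 337
228 304 339
232 303 340
```

The measurements show the stop upright at y ≈ -0.088, about 4 mm short of home. Next is the low push from behind.

Call:
drive_tool(series="0.05 0.005 0 0 -0.08 0; 0.1 0.005 0 0 -0.16 0; 0.135 0.005 0.05 0 -0.24 0; 0.135 0.005 0.15 0 -0.333 0; 0.135 0.005 0.3 0 -0.333 0; 0.135 0.005 0.45 0 -0.333 0; 0.135 0.005 0.6 0 -0.333 0; 0.135 0.005 0.67 0 -0.333 0; 0.135 0.005 0.67 0 -0.333 0; 0.135 0.005 0.67 0 -0.333 0", grip=0)

```text
clock: 21.7
eef_pos: [0.5417, -0.0226, 0.0448]
tcp_rot: [0.699, 0.703, -0.092, 0.093]
ft_force: [-0.0, 0.6, 1.1]
width: -0.0001
gripper_force: 0.0
```

```bash
python3 -c "
from h import *
s=read_state();q=R.from_quat(s['tcp_rot']);print(s['eef_pos'],q.as_matrix(),s['width'],s['ft_force'])
for p in ([.541,-.05,.037],[.541,-.0614,.037]): print(q.inv().apply(np.array(p)-s['eef_pos'])/.15)"
```

```text
[ 0.5417 -0.0226  0.0448] [[-0.0043  1.      0.0018]
 [ 0.9658  0.0046 -0.2592]
 [-0.2592  0.0006 -0.9658]] -9.598367233015064e-05 [-0.0438  0.633   1.0668]
[-0.1632 -0.0056  0.0977]
[-0.2366 -0.0059  0.1174]
```

Call:
drive_tool(series="0 -0.005 0.02 0 0 0; -0.05 -0.005 0.05 0 0 0; -0.1 -0.005 0.08 0 0 0; -0.14 -0.005 0.092 0 0 0; -0.165 -0.005 0.097 0 0 0; -0.165 -0.005 0.097 0 0 0")

```text
clock: 22.3
eef_pos: [0.5407, -0.0506, 0.0369]
tcp_rot: [0.7, 0.702, -0.092, 0.093]
ft_force: [-0.2, 0.1, 1.1]
width: -0.0002
gripper_force: 0.0
```

Call:
drive_tool(series="-0.01 0 0.003 0 0 0; -0.02 0 0.006 0 0 0; -0.03 0 0.008 0 0 0; -0.04 0 0.011 0 0 0; -0.04 0 0.011 0 0 0; -0.04 0 0.011 0 0 0")

```text
clock: 22.9
eef_pos: [0.5408, -0.0555, 0.0366]
tcp_rot: [0.699, 0.703, -0.092, 0.092]
ft_force: [1.0, -0.3, -0.7]
width: 0.0001
gripper_force: 0.0
```

Not yet touching; continue in small steps.

Call:
drive_tool(series="-0.01 0 0.003 0 0 0; -0.02 0 0.006 0 0 0; -0.03 0 0.008 0 0 0; -0.03 0 0.008 0 0 0; -0.03 0 0.008 0 0 0")

```text
clock: 23.4
eef_pos: [0.5408, -0.0602, 0.0366]
tcp_rot: [0.699, 0.703, -0.092, 0.092]
ft_force: [-0.1, -0.1, -0.2]
width: 0.0
gripper_force: 0.0
```

Call:
drive_tool(series="-0.01 0 0.003 0 0 0; -0.02 0 0.006 0 0 0; -0.02 0 0.006 0 0 0; -0.02 0 0.006 0 0 0")

```text
clock: 23.8
eef_pos: [0.5408, -0.0633, 0.0365]
tcp_rot: [0.699, 0.703, -0.092, 0.092]
ft_force: [-0.3, -0.1, 0.3]
width: -0.0001
gripper_force: 0.1
```

Call:
drive_tool(series="-0.01 0 0.003 0 0 0; -0.02 0 0.006 0 0 0; -0.02 0 0.006 0 0 0; -0.02 0 0.006 0 0 0")

```text
clock: 24.2
eef_pos: [0.5409, -0.0665, 0.0364]
tcp_rot: [0.699, 0.703, -0.092, 0.093]
ft_force: [1.3, 0.3, 0.3]
width: 0.0
gripper_force: 0.3
```

Call:
drive_tool(series="-0.01 0 0.003 0 0 0; -0.02 0 0.006 0 0 0; -0.02 0 0.006 0 0 0; -0.02 0 0.006 0 0 0")

```text
clock: 24.6
eef_pos: [0.541, -0.0688, 0.0363]
tcp_rot: [0.699, 0.703, -0.092, 0.092]
ft_force: [-0.7, 3.0, 0.4]
width: 0.0003
gripper_force: 1.5
```

Call:
drive_tool(series="-0.01 0 0.003 0 0 0; -0.02 0 0.006 0 0 0; -0.02 0 0.006 0 0 0; -0.02 0 0.006 0 0 0")

```text
clock: 25.0
eef_pos: [0.5413, -0.0691, 0.036]
tcp_rot: [0.698, 0.704, -0.09, 0.091]
ft_force: [0.0, 8.0, 2.4]
width: 0.0001
gripper_force: 3.8
```

```bash
python3 -c "
from h import *
s=read_state();print(s['eef_pos'],s['ft_force'],s['wrist_torque'])
c=snap('wrist','wb')['img'].astype(int);snap('side','sb');snap('top','tb')
for v in range(120,399,6): print(v,c[v,321],end='|')
for y in (-.066,-.07,-.074): print(y,proj('wb',[.541,y,.112]),proj('wb',[.541,y,.082]),proj('wb',[.541,y+.002,.03]))"|tr -d '\n'
```

```text
[ 0.5413 -0.0691  0.036 ] [0.0131 8.0439 2.4339] [ 1.6893  0.1768 -0.0507]120 [153 156 156]|126 [152 159 158]|132 [145 151 151]|138 [153 156 155]|144 [146 152 149]|150 [148 152 150]|156 [146 151 149]|162 [151 155 154]|168 [147 150 149]|174 [147 150 150]|180 [144 150 150]|186 [152 154 150]|192 [147 150 151]|198 [150 154 151]|204 [151 155 155]|210 [149 148 148]|216 [145 151 149]|222 [143 148 148]|228 [73 70 76]|234 [46 44 41]|240 [42 44 44]|246 [39 41 38]|252 [36 35 37]|258 [26 30 27]|264 [34 36 35]|270 [38 36 40]|276 [43 41 40]|282 [36 37 35]|288 [33 34 33]|294 [35 31 30]|300 [34 31 37]|306 [29 26 30]|312 [74 35 26]|318 [102  42  11]|324 [101  44  10]|330 [98 41  0]|336 [84 35 12]|342 [17 20 19]|348 [16 11 17]|354 [21 18 19]|360 [17 16 19]|366 [11 12 14]|372 [ 9 12  5]|378 [9 8 7]|384 [ 9  6 16]|390 [14 14 12]|396 [15 19 16]|-0.066 [319.3646 348.7289] [319.4242 287.398 ] [319.5153 219.6028]-0.07 [319.2786 354.6854] [319.3532 293.1654] [319.4601 224.7635]-0.074 [319.1956 360.4287] [319.2842 298.764 ] [319.4062 229.8088]
```

Call:
drive_tool(series="-0.01 0 0.003 0 0 0; -0.02 0 0.006 0 0 0; -0.02 0 0.006 0 0 0; -0.02 0 0.006 0 0 0")

```text
clock: 25.55
eef_pos: [0.5421, -0.0694, 0.0359]
tcp_rot: [0.698, 0.705, -0.089, 0.091]
ft_force: [-1.0, 11.2, 5.3]
width: 0.0001
gripper_force: 5.7
```

Call:
drive_tool(series="-0.01 0 0.003 0 0 0; -0.012 0 0.003 0 0 0; -0.012 0 0.003 0 0 0; -0.012 0 0.003 0 0 0; -0.012 0 0.003 0 0 0")

```text
clock: 26.05
eef_pos: [0.5424, -0.0695, 0.0357]
tcp_rot: [0.698, 0.705, -0.088, 0.09]
ft_force: [0.2, 13.6, 4.5]
width: 0.0
gripper_force: 6.8
```

```bash
python3 -c "
from h import *
s=read_state();print(s['eef_pos'],s['ft_force'],s['wrist_torque'])
snap('side','sb');snap('top','tb')
for f in ('s6','sa','sb'):
  c=cv2.imread(f'pics/{f}.png').astype(int); m=((c[:,:,2]>70)&(c[:,:,2]>2*c[:,:,1])&(c[:,:,0]<60)).astype(np.uint8)[180:240,310:360]
  n,l,st,ce=cv2.connectedComponentsWithStats(m); i=1+st[1:,4].argmax(); ys,xs=np.nonzero(l==i); print(f,st[i]+[310,180,0,0,0],ce[i],[(int(v)+180,int(xs[ys==v].min())+310,int(xs[ys==v].max())+310) for v in range(ys.min(),ys.max()+1,2)])
for y in (-.0595,-.088,-.092):
  print(y,[proj('sb',[.541+dx,y+dy,z]).round(1) for dx,dy,z in ((-.008,.022,.112),(-.008,.022,.082),(-.008,-.022,.112),(-.008,-.022,.082))])
"
```

```text
[ 0.5424 -0.0695  0.0357] [ 0.202  13.6004  4.4628] [ 2.8326  0.1731 -0.0913]
s6 [323 198  12  17 162] [18.321  26.5309] [(198, 324, 327), (200, 323, 329), (202, 323, 332), (204, 323, 334), (206, 323, 334), (208, 325, 334), (210, 325, 334), (212, 324, 333), (214, 325, 333)]
sa [329 203  13  18 177] [25.1751 32.0395] [(203, 330, 333), (205, 330, 336), (207, 330, 339), (209, 329, 341), (211, 330, 341), (213, 331, 341), (215, 331, 341), (217, 331, 341), (219, 331, 340)]
sb [330 202  14  20 206] [26.4417 32.5291] [(202, 332, 332), (204, 330, 336), (206, 330, 338), (208, 331, 341), (210, 331, 343), (212, 331, 343), (214, 332, 343), (216, 332, 343), (218, 332, 343), (220, 332, 342)]
-0.0595 [array([320. , 197.9]), array([320.1, 207.9]), array([330.6, 206. ]), array([330.6, 216.2])]
-0.088 [array([326.8, 203.1]), array([326.8, 213.2]), array([337.8, 211.5]), array([337.7, 221.8])]
-0.092 [array([327.8, 203.8]), array([327.8, 214. ]), array([338.8, 212.3]), array([338.7, 222.6])]
```

Call:
drive_tool(series="-0.01 -0.005 0.003 0 0 0; -0.015 -0.01 0.004 0 0 0; -0.015 -0.01 0.004 0 0 0; -0.015 -0.01 0.004 0 0 0; -0.015 -0.01 0.004 0 0 0; -0.015 -0.01 0.004 0 0 0")

```text
clock: 26.75
eef_pos: [0.5422, -0.0696, 0.0358]
tcp_rot: [0.697, 0.706, -0.086, 0.09]
ft_force: [1.0, 17.6, 4.4]
width: -0.0003
gripper_force: 8.2
```

```bash
python3 -c "
from h import *
s=read_state();print(s['eef_pos'],s['ft_force'],s['wrist_torque'])
snap('top','tb')
c=cv2.imread('pics/tb.png').astype(int)
# brown rim -> columns at right end near fence, per row
for v in (172,180,190,200,210,214): print(v,[tuple(map(int,c[v,u])) for u in range(426,440)])
print([proj('tb',[x,y,z]).round(1) for x,y,z in ((.6,-.272,.07),(.48,-.272,.07),(.6,-.272,.08),(.48,-.272,.08))])
"
```

```text
[ 0.5422 -0.0696  0.0358] [ 0.9715 17.5897  4.4144] [ 3.46   -0.0157  0.0188]
172 [(185, 192, 189), (190, 200, 196), (190, 200, 195), (190, 200, 196), (190, 199, 195), (189, 199, 195), (187, 197, 191), (165, 174, 171), (126, 137, 142), (89, 106, 122), (91, 100, 117), (114, 88, 87), (140, 89, 63), (144, 90, 60)]
180 [(183, 190, 186), (190, 200, 195), (189, 199, 194), (190, 200, 196), (190, 198, 194), (193, 204, 196), (187, 198, 193), (172, 183, 179), (141, 152, 154), (98, 113, 125), (85, 98, 114), (98, 85, 89), (120, 79, 61), (139, 86, 60)]
190 [(178, 186, 181), (195, 204, 200), (190, 200, 195), (191, 200, 195), (192, 200, 195), (190, 200, 194), (192, 201, 196), (183, 191, 186), (159, 169, 167), (112, 124, 132), (80, 94, 110), (83, 82, 89), (104, 74, 61), (135, 85, 60)]
200 [(141, 146, 143), (154, 159, 156), (156, 161, 157), (157, 163, 160), (157, 162, 158), (156, 163, 159), (155, 160, 158), (151, 156, 153), (132, 139, 139), (99, 110, 119), (78, 95, 111), (86, 94, 108), (107, 82, 79), (133, 85, 62)]
210 [(161, 167, 164), (184, 192, 188), (192, 202, 196), (191, 201, 196), (193, 202, 197), (191, 200, 195), (192, 202, 197), (187, 197, 193), (172, 181, 178), (139, 151, 152), (98, 114, 128), (84, 98, 118), (97, 83, 88), (120, 79, 58)]
214 [(144, 149, 148), (167, 178, 174), (179, 188, 184), (179, 189, 186), (178, 188, 184), (179, 188, 185), (179, 188, 184), (177, 187, 184), (163, 171, 170), (130, 141, 144), (92, 109, 124), (84, 99, 118), (92, 81, 87), (114, 76, 58)]
[array([436.3, 169.3]), array([437.4, 219.2]), array([437.4, 168.6]), array([438.5, 219. ])]
```

The tray's rim lies parallel to and against the fence across its width, with about 17 N held. Backing off next to regrip the wing.

Call:
drive_tool(series="0.03 0 -0.008 0 0 0; 0.07 0 -0.02 0 0 0; 0.12 0 -0.035 0 0 0; 0.2 0 -0.06 0 0 0; 0.3 0 -0.08 0 0 0; 0.4 0 -0.2 0 0 0; 0.4 0 -0.4 0 0 0; 0.4 0 -0.6 0 0.1 0; 0.3 0 -0.7 0 0.22 0; 0.25 0 -0.75 0 0.333 0")

```text
clock: 27.8
eef_pos: [0.5408, -0.0141, 0.1378]
tcp_rot: [0.704, 0.71, 0.003, 0.001]
ft_force: [0.7, -0.5, 0.3]
width: 0.0001
gripper_force: 0.0
```

Call:
drive_tool(series="0 0 0 0 0 0; 0 0 0 0 0 0; 0 0 0 0 0 0; 0 0 0 0 0 0", grip=0.6)

```text
clock: 28.2
eef_pos: [0.5384, -0.0123, 0.134]
tcp_rot: [0.704, 0.71, -0.001, -0.001]
ft_force: [-0.2, 0.6, 0.7]
width: 0.0514
gripper_force: 0.0
```

```bash
cat > st.py <<'E'
from h import *
import sys
f=sys.argv[1]; c=snap('wrist',f)['img'].astype(int)
go([.541,-.091,.16],0.4)
col=c[:,318:324].mean(1); 
dark=np.nonzero((col.max(1)<80))[0]; br=(col[:,0]>125)&(col[:,0]>1.8*col[:,1])
dk=(col[:,0]>75)&(col[:,0]<125)&(col[:,0]>1.5*col[:,1])
b=np.nonzero(br)[0]; d=np.nonzero(dk)[0]; print('dark first',dark[:3],'endface',d[:1],'bright',b[:1],b[-1:])
print('foot',atz(f,321,dark[0]-.5,.03)[1]-.02,'endbottom',atz(f,321,d[0]-.5,.082)[1]-.022,'top',atz(f,321,b[0]-.5,.112)[1]-.022,'far',atz(f,321,b[-1]+.5,.112)[1]+.022)
v=(b[0]+b[-1])//2; o=np.nonzero((c[v,280:360,0]>125)&(c[v,280:360,0]>1.8*c[v,280:360,1]))[0]+280
print('wing u',o.min(),o.max(),'x',atz(f,(o.min()+o.max())/2,v,.112)[0])
E
python3 st.py wc
```

```text
t 28.25 shift [-0.523   0.0114 -0.1725] turn [-0.0026  0.0001  0.0028]
pos [ 0.5385 -0.0126  0.1341] F [ 0.8579 -0.4913  0.8562] T [-0.0462 -0.0189 -0.0025] w 0.05115045085394418 j7 0.1772233737304411
dark first [0 1 2] endface [273] bright [293] [336]
foot 0.12553598075910583 endbottom -0.09387832810205901 top -0.09258458686753923 far -0.08843360391081917
wing u 316 334 x 0.542987226277571
```

Call:
drive_tool(series="-0.1 0.012 -0.05 0 0 0; -0.25 0.015 -0.05 0 0 0; -0.4 0.015 -0.05 0 0 0; -0.5 0.015 -0.05 0 0 0; -0.53 0.015 -0.05 0 0 0; -0.53 0.015 0 0 0 0; -0.53 0.015 0 0 0 0; -0.53 0.015 0 0 0 0")

```text
clock: 29.05
eef_pos: [0.5415, -0.0926, 0.1345]
tcp_rot: [0.704, 0.71, -0.0, -0.001]
ft_force: [-1.3, 0.4, 0.1]
width: 0.0512
gripper_force: 0.0
```

```bash
python3 st.py wd; python3 -c "
from h import *
go([.541,-.093,.088],0.4)"
```

```text
t 29.1 shift [ 0.0119 -0.0048 -0.1679] turn [-0.0008 -0.0008  0.0012]
pos [ 0.5417 -0.0928  0.1348] F [ 0.5835 -0.1786  0.3338] T [-0.0199 -0.0199  0.0296] w 0.05126324569739098 j7 0.3388530074137778
dark first [170 171 172] endface [180] bright [188] [246]
foot -0.09399151518024744 endbottom -0.0936351676519811 top -0.09217450891392906 far -0.09148679908654678
wing u 309 335 x 0.5428457691168326
t 29.1 shift [-0.0017 -0.0046  0.3121] turn [-0.0008 -0.0008  0.0012]
pos [ 0.5417 -0.0928  0.1348] F [ 0.5835 -0.1786  0.3338] T [-0.0199 -0.0199  0.0296] w 0.05126324569739098 j7 0.3388530074137778
```

Call:
drive_tool(series="0 -0.004 0.1 0 0 0; 0 -0.004 0.2 0 0 0; 0 -0.004 0.28 0 0 0; 0 -0.004 0.31 0 0 0; 0 -0.004 0.31 0 0 0; 0 -0.004 0.31 0 0 0")

```text
clock: 29.7
eef_pos: [0.5416, -0.0942, 0.0891]
tcp_rot: [0.705, 0.709, 0.0, 0.0]
ft_force: [0.2, -0.2, -0.2]
width: 0.0513
gripper_force: 0.0
```

Call:
drive_tool(series="0 0 0 0 0 0; 0 0 0 0 0 0; 0 0 0 0 0 0; 0 0 0 0 0 0; 0 0 0 0 0 0; 0 0 0 0 0 0", grip=0, grip_force=70)

```text
clock: 30.3
eef_pos: [0.5421, -0.0943, 0.0894]
tcp_rot: [0.705, 0.709, 0.001, 0.001]
ft_force: [1.3, 0.4, 4.1]
width: 0.0104
gripper_force: 68.9
```

```bash
python3 -c "
from h import *
go([.541,-.093,.080],0.4)"
```

```text
t 30.3 shift [ 0.0088 -0.0073  0.0626] turn [ 0.0027  0.0003 -0.0015]
pos [ 0.5421 -0.0943  0.0894] F [1.342  0.3652 4.079 ] T [ 0.0359 -0.2571 -0.0148] w 0.010370087655999487 j7 0.36392510533350836
```

Call:
drive_tool(series="0 0 0.01 0 0 0; 0 0 0.02 0 0 0; 0 0 0.03 0 0 0; 0 0 0.04 0 0 0; 0 0 0.05 0 0 0; 0 0 0.06 0 0 0; 0 0 0.06 0 0 0")

```text
clock: 31.0
eef_pos: [0.5431, -0.0944, 0.0818]
tcp_rot: [0.705, 0.709, 0.002, 0.002]
ft_force: [0.5, 0.8, 11.2]
width: 0.0101
gripper_force: 72.2
```

```bash
python3 -c "
from h import *
go([.541,-.093,.080],0.4)"
```

```text
t 31.0 shift [ 0.0096 -0.0137  0.0117] turn [ 0.0055  0.0001 -0.0015]
pos [ 0.5431 -0.0944  0.0818] F [ 0.4743  0.7846 11.2006] T [0.0991 0.0803 0.0307] w 0.010089894541394587 j7 0.3692807853080732
```

Call:
drive_tool(series="0 0 0.003 0 0 0.1; 0 0 0.003 0 0 0.2; 0 0 0.003 0 0 0.3; 0 0 0.003 0 0 0.4; 0 0 0.003 0 0 0.5; 0 0 0.003 0 0 0.6; 0 0 0.003 0 0 0.7; 0 0 0.003 0 0 0.8; 0 0 0.003 0 0 0.9; 0 0 0.003 0 0 1")

```text
clock: 32.0
eef_pos: [0.5433, -0.094, 0.0815]
tcp_rot: [0.923, 0.384, 0.002, 0.001]
ft_force: [0.3, 2.3, 11.2]
width: 0.0103
gripper_force: 72.4
```

```bash
python3 -c "
from h import *
go([.541,-.094,.081],-89.6)"
```

```text
t 32.0 shift [-0.0105 -0.0108  0.0034] turn [ 0.0016 -0.0059  0.9953]
pos [ 0.5433 -0.094   0.0815] F [ 0.2762  2.2611 11.2046] T [0.3197 0.0672 0.1008] w 0.010286504745159233 j7 -0.3305908306026727
```

Call:
drive_tool(series="0 0 0 0 0 0.12; 0 0 0 0 0 0.24; 0 0 0 0 0 0.36; 0 0 0 0 0 0.48; 0 0 0 0 0 0.6; 0 0 0 0 0 0.72; 0 0 0 0 0 0.84; 0 0 0 0 0 0.94; 0 0 0 0 0 1; 0 0 0 0 0 1")

```text
clock: 33.0
eef_pos: [0.5432, -0.0931, 0.0813]
tcp_rot: [1.0, 0.003, 0.002, -0.001]
ft_force: [0.1, 1.5, 11.2]
width: 0.0106
gripper_force: 72.5
```

```bash
python3 -c "
from h import *
go([.541,-.094,.081],-89.6)"
```

```text
t 33.0 shift [-0.0145  0.006   0.0017] turn [-0.0022 -0.005  -0.001 ]
pos [ 0.5432 -0.0931  0.0813] F [ 0.1424  1.541  11.2265] T [0.6166 0.0165 0.0286] w 0.010608727181148433 j7 -1.0116291575462848
```

Call:
drive_tool(series="0 0.006 0 0 0 0; 0 0.008 0 0 0 0; 0 0.008 -0.01 0 0 0; 0 0.008 -0.02 0 0 0; 0 0.008 -0.03 0 0 0; 0 0.008 -0.03 0 0 0")

```text
clock: 33.6
eef_pos: [0.543, -0.0933, 0.0851]
tcp_rot: [1.0, 0.004, 0.002, -0.002]
ft_force: [0.7, 3.8, 8.8]
width: 0.0101
gripper_force: 70.9
```

```bash
python3 -c "
from h import *
go([.541,-.094,.13],-89.6)"
```

```text
t 33.6 shift [-0.0121  0.0038 -0.2995] turn [-0.004  -0.0043  0.0008]
pos [ 0.543  -0.0933  0.0851] F [0.6601 3.755  8.7607] T [ 0.826  -0.1508  0.1026] w 0.010097278908931641 j7 -1.0125987432155026
```

Call:
drive_tool(series="0 0 -0.004 0 0 0; 0 0 -0.008 0 0 0; 0 0 -0.008 0 0 0")

```text
clock: 33.9
eef_pos: [0.5426, -0.0934, 0.0852]
tcp_rot: [1.0, 0.004, 0.001, -0.001]
ft_force: [3.2, 4.7, 4.4]
width: 0.0105
gripper_force: 68.9
```

Call:
drive_tool(series="0 0 0 0 0 0; 0 0 0 0 0 0; 0 0 0 0 0 0; 0 0 0 0 0 0; 0 0 -0.05 0 0 0; 0 0 -0.15 0 0 0; 0 0 -0.3 0 0 0; 0 0 -0.4 0 0 0; 0 0 -0.4 0 0 0; 0 0 -0.4 0 0 0", grip=0.6)

```text
clock: 34.9
eef_pos: [0.5414, -0.0955, 0.1456]
tcp_rot: [1.0, 0.003, 0.001, -0.0]
ft_force: [0.2, -0.5, 0.1]
width: 0.0507
gripper_force: 0.0
```

```bash
python3 -c "
from h import *
go([.541,-.094,.13],-89.6)
f='we'; c=snap('wrist',f)['img'].astype(int)
m=((c[:,:,0]>125)&(c[:,:,0]>1.8*c[:,:,1])&(c[:,:,2]<80)).astype(np.uint8)
n,l,st,ce=cv2.connectedComponentsWithStats(m); i=1+st[1:,4].argmax(); ys,xs=np.nonzero(l==i)
r=cv2.minAreaRect(np.c_[xs,ys].astype(np.float32)); P=[atz(f,u,v,.108)[:2] for u,v in cv2.boxPoints(r)]; print(st[i],r,np.array(P),np.mean(P,0))
"
```

```text
t 34.9 shift [-0.003  -0.0097  0.1039] turn [-0.0002 -0.0017 -0.0016]
pos [ 0.5414 -0.0955  0.1456] F [ 0.1909 -0.4959  0.0768] T [ 0.0162  0.0219 -0.0468] w 0.050732688574275715 j7 -1.0608078142266988
[ 300  179   34   55 1333] ((316.5, 206.0), (54.0, 33.0), 90.0) [[ 0.5662 -0.0814]
 [ 0.5664 -0.105 ]
 [ 0.5245 -0.1059]
 [ 0.5243 -0.0809]] [ 0.5454 -0.0933]
```

```bash
python3 -c "
from h import *
c1=cv2.imread('pics/tb.png').astype(int); c2=snap('top','tf')['img'][:,:,::-1].astype(int); c0=cv2.imread('pics/top0.png').astype(int)
for v in (175,190,210): print(v,[int(x) for x in c1[v,431:440].sum(1)],[int(x) for x in c2[v,431:440].sum(1)])
for n,(a,b,u,w) in dict(boxA=(80,122,262,300),boxB=(162,202,165,207),tape=(268,318,440,495)).items(): print(n,np.abs(c0[a:b,u:w]-c2[a:b,u:w]).mean())
s=snap('side','sf')['img'].astype(int);m=((s[:,:,0]>70)&(s[:,:,0]>2*s[:,:,1])&(s[:,:,2]<60)).astype(np.uint8)[180:240,310:370]
ys,xs=np.nonzero(m);print([(int(v)+180,int(xs[ys==v].min())+310,int(xs[ys==v].max())+310) for v in range(ys.min(),ys.max()+1,3) if (ys==v).any()])
y=-.0925;print([proj('sf',[.541+dx,y+dy,z]).round(1) for dx,dy,z in ((-.022,.008,.108),(-.022,.008,.078),(.022,.008,.108),(-.022,-.008,.108),(-.022,-.008,.078),(.022,-.008,.108))])
"
```

```text
175 [584, 580, 533, 436, 343, 311, 278, 283, 294] [557, 554, 512, 414, 321, 293, 270, 270, 274]
190 [584, 589, 560, 495, 368, 284, 254, 239, 280] [563, 553, 549, 473, 343, 274, 240, 236, 255]
210 [586, 591, 577, 531, 442, 340, 300, 268, 257] [566, 561, 556, 520, 423, 327, 292, 253, 243]
boxA 5.7890559732665
boxB 5.9261904761904765
tape 4.822424242424242
[(205, 342, 342), (208, 336, 344), (211, 331, 344), (214, 330, 344), (217, 331, 341), (220, 332, 342)]
[array([326.7, 209.9]), array([326.7, 220.1]), array([341.3, 203.8]), array([330.6, 213.1]), array([330.6, 223.3]), array([345.3, 206.8])]
```

The tray edge hasn't shifted at the fence, the boxes and tape roll are where they were, and the stop is upright, turned across the slot and held under the lips. Handing in.

```bash
python3 -c "
from plant import job_done
print(job_done())"
```

```text
the job is handed in; nothing more can be done
None
```

The job is handed in, with no verdict returned: my last camera and force readings showed the tray square on the blue fence after a push of about 17 N, the stop upright and locked across the slot against it, and the boxes and tape roll unmoved.

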